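# Open a portfolio crate's gate and hold it wide

## Task

Open the front gate of the loaded portfolio crate and keep it open for a colleague: first pinch the two tabs of the sliding bolt together so that the bolt is drawn fully back and stays there, then squeeze the handle on top of the gate, pull the gate past the ball catch in the sill and swing it wide, square to the crate's front. Its spring hinge pulls it back, so finish while still holding it wide open by its squeezed handle; do not let go. Leave the crate's contents and the things on the table where they are.

Things in the scene. Friction and masses are not known exactly. Their poses are not given: they have to be found in the camera images.
- crate: Portfolio crate, open on top, fixed. Axes: +x from its front into it, gate faces -x, z up. Origin on the table in the gate's middle plane, below the closed handle's middle. Walls 170 mm high, 310 mm deep. Front: gate (18 mm thick, bottom at 30 mm) from y = +195 mm (hinge) to -75 mm, then a fixed panel to -205 mm with the sliding bolt. A 22 mm high sill sticks out 34 mm before the front.
- gate_angle (a joint): Gate angle, rad: 0 closed, grows as the free end swings out to the crate's -x (clockwise seen from above), 1.57 square to the front, stop at 1.75. Spring hinge pulls it back: about 1 N at the handle near closed, 3 N when wide. A spring ball in the sill resists with about 11 N at the handle at first and is passed by 0.25 rad.
- gate_hinge (a point): Point on the gate's vertical hinge axis, 197 mm above the table; does not move when the gate swings. Axes as the crate's.
- bolt (a joint): Sliding safety bolt on the fixed panel, m: 0 (starts at 0 to 0.003) shot across the front of the gate's free end; grows as its yellow tab is squeezed towards the black fixed tab (the crate's -y); 0.016 fully back at its stop. It clears the gate from 0.0125. Friction of about 3 N keeps it where it is left.
- bolt_squeeze (a point): Middle of the two bolt tabs as fully squeezed, at 197 mm height; fixed, axes as the crate's. Tabs: upright plates, 12 mm thick in y, 34 mm wide in x, clear from 174 to 218 mm high, in a row along y. Black fixed tab: outer face 17 mm towards -y. Yellow sliding tab: outer face 33 mm towards +y with the bolt shot, 17 mm when squeezed. Pinch along y from above.
- gate: The gate: aluminium frame, 270 mm from hinge axis to free end, with a squeeze handle on its top rail (rail top 165 mm high). Origin on the hinge axis at table height; -y runs along the gate to its free end; closed, its axes are the crate's. Handle 195 mm from the hinge: black grip bar (x 6 to 20 mm, 70 mm long in y, 185 to 225 mm high) behind a red trigger bar.
- trigger (a joint): Red trigger bar of the handle (12 mm thick, 60 mm long, as high as the black bar), m: 0 released, grows as it is squeezed towards the black bar (gate's +x), 0.010 at its stop. It draws the gate's latch out of the fixed panel: free from 0.007; springs back when let go. Spring: 4.5 N at rest, 7.5 N at its stop.
- handle_squeeze (a point): Middle of the two handle bars as fully squeezed, at half their height (205 mm above the table); swings with the gate, axes as gate. Black bar: outer face 14 mm towards +x. Red trigger: outer face 24 mm towards -x when released, 14 mm when squeezed. Pinch along x from above.
- portfolio: Bystander in the crate: orange portfolio, 255 x 235 x 26 mm, lying on the crate's floor. Origin under its centre.
- weight: Bystander: brass weight with a knob, 64 mm across, 52 mm high, standing on the portfolio. Origin under its centre.
- archive_box: Bystander in the crate: brown archive box, 240 x 85 x 115 mm, behind the fixed panel. Origin under its centre.
- tub: Bystander on the table: clear open tub, 130 x 100 x 70 mm. Origin under its centre.
- spray_bottle: Bystander on the table: white bottle with a blue cap, 64 mm across, 170 mm high. Origin under its centre.
- swab_jar: Bystander on the table: glass jar with a metal lid, 76 mm across, 90 mm high. Origin under its centre.
- brush: Bystander on the table: dusting brush, 200 mm long, lying along its x, 20 mm high. Origin under its middle.

How it is judged:
By the outcome, as a careful person would: the job done as asked, in the order asked, and still so for the second after the job is handed in, while the arm keeps its last pose, push and grip.
It also fails if it takes over 48 s, if anything falls off the work surface, if the arm or the gripper's body presses on something with over 40 N, if the wrist force passes 120 N, or if a joint passes its speed limit or range.

## Robot

A 6-joint arm with a two-finger parallel gripper is mounted at the origin on the work surface. World frame = base frame: x ahead of the robot, y to its left, z up, the work surface at z = 0. Lengths are in m, angles in rad, forces in N, time in s.
With the tool pointing down it reaches from about 0.275 to 0.725 m from the base axis. Payload 15.9 kg.
Tool frame: the origin (TCP) lies at the very end of the fingers, on their centre line; the grasp point (between the pads) lies 19 mm behind it; x points along the fingers, z is the direction in which the jaws open and shut, and the axes are right-handed (so a half turn about x gives the same grasp; the last joint's range is limited). The gripper opens to 85 mm and grips with 20 to 120 N. Pads are 22 mm wide; open, the fingers measure 114 mm over their backs; the gripper's body (76 mm by 85 mm) begins 54 mm behind the grasp point. The pads swing forward as they close: fully open they stand 13 mm farther back than shut.
Start: joints at [1.176, 0.213, -0.034, 1.323, 0, 1.571], TCP at [0.192, 0.462, 0.231] pointing down, gripper open.
Joint ranges: [-2.98, 2.98], [-0.74, 1.72], [-1.14, 1.35], [-2.1, 2.04], [-1.57, 1.44], [-3.14, 3.14]. Speed limits (rad/s): [1.89, 1.89, 2.39, 2.57, 3.14, 3.14].

## Interface

Orientations are given as a unit quaternion [x, y, z, w].
In Python, from station import manip, camera, order, masks_of, pinpoint gives the robot as it stands. The module is installed in compiled form; this text tells all that it offers.
- The arm moves only by the tool step_arm, never from a script. Its argument "moves" is a list of rows, each a list of 5 numbers: the shift along the tool's x, y, z in m, then the turn about the tool's x in rad, then the opening, from 0 (shut) to 1 (fully open). A call has 1 to 12 rows; each row is the pose to reach, as a shift and turn from the pose commanded when the call began, along the tool's axes at that moment; what a row does not reach only later rows make up. A row lasts 1/10 s, in which the tool goes at most 50 mm and 8.59 degrees, less where a joint would pass 70% of its speed; a pose out of reach is approached as far as the arm can. A call with a gripper value outside its range is refused whole. The fingers move at their own pace and stop on an object; the grip force is fixed at half the most. Time passes only in rows, so rows that repeat a pose let the fingers close. It gives the time, the measured TCP pose, the force and the opening at its end, in the units of the state.
- manip.read_state(): the state, without advancing time (a new reading comes with each control period).
- camera(name): name is "side" or "top" or "wrist"; returns a dict with "pixels" (400x640x3 uint8, blue, green, red), "depth" (400x640 float32, m along the optical axis (not along the pixel's ray), 0 where there is no reading), "intrinsics" (3x3 intrinsics, pixels), "world_from_camera" (4x4, takes a point from camera to world coordinates); the wrist camera has in their place "mount" (4x4, takes a point from camera to tool coordinates, whose origin is the TCP and whose axes are the tool frame's). Camera axes: x right, y down, z forward; pixel columns grow to the right and rows downward; lengths in m; the calibration is good to about 2 mm. The wrist camera is an equidistant fisheye: a pixel r from the principal point sees the ray r / f radians off the axis. A picture is of the moment at which its call begins: read the wrist's pose just before it.
- order.finish_job(): hands the job in, once; it reports no verdict.
Trained networks look in a picture, given as the dict that the camera call returned (one of the last four; its "shot" number tells which), for a name from the list of things; names that differ only in an ending like _2 or _b are one class to them, and where a whole thing is asked for, a point or a joint stands for the part that bears it (a point fixed in the world has none). Each returns a list of dicts, best first, with "p" (0 to 1); they miss things now and then, are a little off and sometimes report something else, mostly with a low value. They report only what shows in the picture. A call takes as long as a camera call.
- masks_of(query, picture): "region" (400x640 bool, what is visible of it) and "rect" ([centre column, centre row, width, height] in pixels, round what is visible of it).
- pinpoint(query, picture): "position" ([column, row] in pixels: a listed point, or the origin of a listed thing).
The state is a dict: "t": time; "joint_positions": joint angles; "qvel": joint speeds; "joint_torque": joint torques, N m; "tcp_pos": TCP position; "ee_rot": TCP orientation; "wrist_force": force on the tool from outside, world axes, zero at the start; "moment": the same for the moment, N m; "gripper_width": finger opening in m.
Only numpy, scipy, OpenCV 4.12 (cv2) and the standard library are available. Lean on these libraries where they do the work, as an engineer would, in place of code of your own. Each camera call takes 0.05 s, during which the arm holds its last target.

## Working session

There is one attempt and no reset: what is moved stays moved. The work goes in short steps, Python scripts to look and compute and a tool call to move; the robot and the scene stay as the last step left them, time stands still between calls to the robot, and variables do not carry over. Pictures are saved under pics/ and viewed, and the job is handed in when it is done.

Besides the shell and the picture viewer there is one more tool, called after ">>>" by a JSON object that holds its "api" and its "payload". step_arm: Moves the arm, as the interface text tells. Its arguments: {"type":"object","properties":{"moves":{"type":"array"}},"required":["moves"]}

```bash
mkdir -p pics; python3 - <<'E'
from station import manip, camera, masks_of, pinpoint
import cv2,numpy as np
s=manip.read_state();print({k:np.round(v,4).tolist() for k,v in s.items()})
for n in ["side","top","wrist"]:
    c=camera(n);cv2.imwrite(f"pics/{n}0.png",c["pixels"]);np.savez(f"{n}0.npz",**{k:v for k,v in c.items()})
    print(n,c["intrinsics"].tolist(), np.round(c.get("world_from_camera",c.get("mount")),3).tolist())
    for q in ["gate_hinge","bolt_squeeze","handle_squeeze","crate","gate"]:
        for r in pinpoint(q,c)[:2]:
            col,row=r["position"];d=c["depth"][min(399,max(0,int(round(row)))),min(639,max(0,int(round(col))))]
            out=None
            if n!="wrist":
                K=c["intrinsics"];p=np.array([(col-K[0,2])/K[0,0]*d,(row-K[1,2])/K[1,1]*d,d,1]);out=np.round(c["world_from_camera"]@p,4)[:3]
            print(q,r["p"],np.round(r["position"],1),d,out)
E
```

```text
{'t': 0.0, 'joint_positions': [1.176, 0.2134, -0.0351, 1.3235, -0.0, 1.5708], 'qvel': [-0.0013, -0.0004, -0.0005, 0.0008, -0.0007, -0.0003], 'joint_torque': [0.0008, -68.6161, 48.7117, 0.0179, -0.0001, 0.0], 'tcp_pos': [0.1922, 0.4612, 0.2308], 'ee_rot': [-0.3924, 0.5887, 0.392, 0.588], 'wrist_force': [-0.3827, 0.1619, -0.5488], 'moment': [0.0206, 0.05, -0.0363], 'gripper_width': 0.0856}
side [[395.1957205698667, 0.0, 319.65432259803424], [0.0, 395.1957205698667, 198.1959029317004], [0.0, 0.0, 1.0]] [[0.99, -0.05, 0.131, 0.411], [-0.138, -0.505, 0.852, -0.952], [0.023, -0.862, -0.507, 0.703], [0.0, 0.0, 0.0, 1.0]]
gate_hinge 0.89 [363.6 176. ] 1.5426557 [7.870e-01 3.825e-01 1.000e-04]
bolt_squeeze 0.9 [280.8 237.1] 0.8219445 [ 0.4342 -0.2812  0.2149]
bolt_squeeze 0.72 [252.7 172.4] 1.526783 [0.3596 0.4351 0.0092]
handle_squeeze 0.72 [330.6 206.7] 0.9386223 [ 0.5583 -0.1659  0.2106]
gate 0.75 [358.7 232.9] 1.1185261 [ 0.6617 -0.0637  0.0542]
top [[377.4219154406333, 0.0, 321.5335822939744], [0.0, 377.4219154406333, 201.81841310432583], [0.0, 0.0, 1.0]] [[0.018, -0.992, 0.123, 0.408], [-1.0, -0.019, -0.013, 0.031], [0.016, -0.122, -0.992, 1.361], [0.0, 0.0, 0.0, 1.0]]
gate_hinge 0.75 [322.3 161.1] 1.212847 [0.6863 0.015  0.1731]
bolt_squeeze 0.63 [413.  242.3] 1.1450955 [ 0.4311 -0.2639  0.2137]
handle_squeeze 0.56 [371.8 199.4] 1.1705261 [ 0.5614 -0.1402  0.2025]
crate 0.74 [376.5 164.5] 1.3347186 [ 0.7057 -0.1784  0.0554]
crate 0.66 [360.3 207. ] 1.353164 [ 0.5576 -0.1262  0.0178]
gate 0.67 [322.6 174.1] 1.3397036 [0.6697 0.0114 0.0433]
wrist [[309.70691628693146, 0.0, 321.82273359541773], [0.0, 309.70691628693146, 195.47040715007782], [0.0, 0.0, 1.0]] [[-0.0, -0.316, 0.949, -0.141], [-0.001, -0.949, -0.316, 0.081], [1.0, -0.001, 0.0, -0.002], [0.0, 0.0, 0.0, 1.0]]
gate 0.48 [383.2 349. ] 0.43829632 None
gate 0.35 [ 47.  357.1] 0.5365512 None
```

View pics/side0.png

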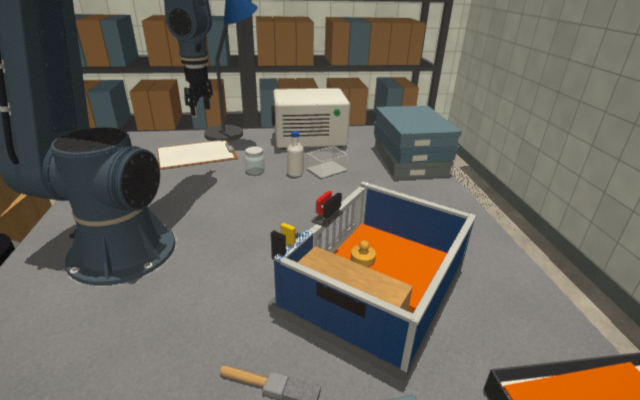

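View pics/top0.png

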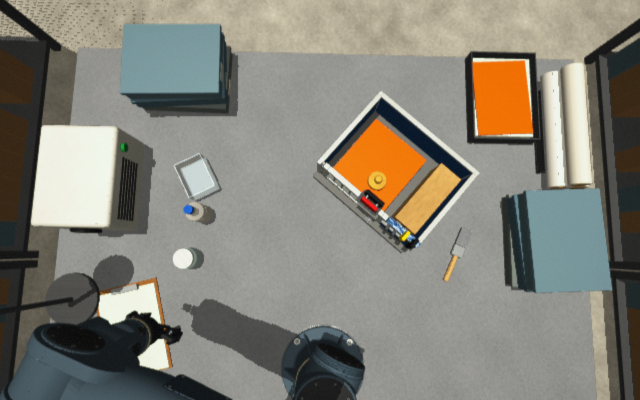

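View pics/wrist0.png

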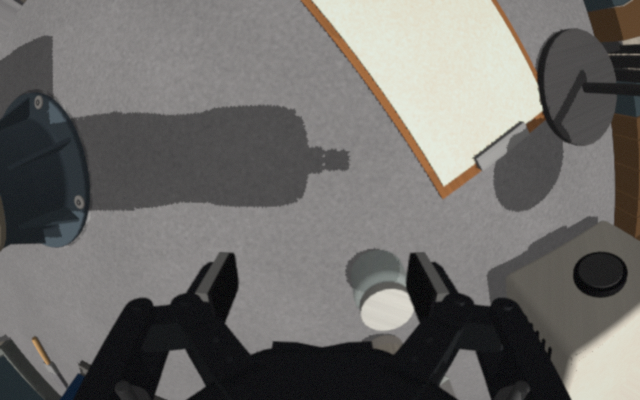

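```bash
cat > h.py <<'E'
import numpy as np,cv2
def cloud(c):
    d=c["depth"];K=c["intrinsics"];v,u=np.mgrid[:400,:640]
    P=np.stack([(u-K[0,2])/K[0,0]*d,(v-K[1,2])/K[1,1]*d,d,np.ones_like(d)],-1)@c["world_from_camera"].T
    P[d==0]=np.nan
    return P[...,:3]
E
python3 - <<'E'
from h import *
from scipy.spatial.transform import Rotation as R
print(R.from_quat([-0.3924, 0.5887, 0.392, 0.588]).as_matrix().round(3))
al=[]
for n in ["side","top"]:
    c=np.load(n+"0.npz");P=cloud(c);px=c["pixels"].astype(int);hsv=cv2.cvtColor(c["pixels"],cv2.COLOR_BGR2HSV)
    roi=(P[...,0]>.35)&(P[...,0]<1.05)&(P[...,1]<.1)&(P[...,1]>-.5)
    rim=roi&(abs(P[...,2]-.169)<.006)
    r=P[rim];print(n,len(r));
    q=r[:,:2]
    rect=cv2.minAreaRect((q*1000).astype(np.float32));print(rect,cv2.boxPoints(rect).round(0).tolist())
    for nm,lo,hi in [("yellow",(22,120,120),(35,255,255)),("red",(0,180,100),(4,255,255)),("black",(0,0,0),(180,255,45))]:
        m=(cv2.inRange(hsv,lo,hi)>0)&roi&(P[...,2]>.18)&(P[...,2]<.24)
        if nm!="black":
            p=P[m];print(nm,len(p),np.median(p,0).round(4),p.min(0).round(4),p.max(0).round(4))
        else:
            for a in [P[m][P[m][:,0]>.48],P[m][P[m][:,0]<.48]]:
                print(nm,len(a),np.median(a,0).round(4),a.min(0).round(4),a.max(0).round(4))
    # tops
    m=roi&(P[...,2]>.20)&(P[...,2]<.235);ys,xs=np.where(m)
    if n=="top":
        for y,x in zip(ys,xs):print(x,y,P[y,x].round(3),c["pixels"][y,x])
E
```

```text
[[-0.001 -0.923  0.385]
 [-0.001  0.385  0.923]
 [-1.     0.    -0.001]]
side 3208
((666.88818359375, -225.91171264648438), (424.5816650390625, 340.12188720703125), 49.518192291259766) [[400.0, -277.0], [658.0, -498.0], [934.0, -175.0], [675.0, 46.0]]
yellow 200 [ 0.4517 -0.249   0.204 ] [ 0.4365 -0.2578  0.18  ] [ 0.4647 -0.2301  0.2181]
red 138 [ 0.5403 -0.1452  0.2168] [ 0.527  -0.159   0.1854] [ 0.5651 -0.1096  0.225 ]
black 224 [ 0.5629 -0.1592  0.2082] [ 0.5414 -0.1783  0.1871] [ 0.588  -0.1283  0.2244]
black 200 [ 0.4283 -0.2758  0.2004] [ 0.4154 -0.2845  0.18  ] [ 0.441  -0.2622  0.2175]
top 2111
((668.95361328125, -224.37109375), (421.5748596191406, 340.6837158203125), 49.42401123046875) [[402.0, -274.0], [661.0, -495.0], [935.0, -175.0], [677.0, 47.0]]
yellow 51 [ 0.4526 -0.2389  0.2165] [ 0.4376 -0.2541  0.1808] [ 0.4651 -0.2283  0.2215]
red 87 [ 0.5454 -0.129   0.2223] [ 0.5263 -0.1536  0.2033] [ 0.5657 -0.1054  0.2277]
black 99 [ 0.5631 -0.1436  0.2215] [ 0.5414 -0.1688  0.1897] [ 0.5845 -0.1164  0.2287]
black 51 [ 0.4291 -0.2625  0.2145] [ 0.4168 -0.2757  0.1807] [ 0.44
[... 14088 characters left out ...]
26 -0.27   0.215] [58 56 52]
409 245 [ 0.423 -0.255  0.201] [11 12 13]
410 245 [ 0.423 -0.255  0.213] [15 14 13]
411 245 [ 0.423 -0.256  0.22 ] [26 25 24]
412 245 [ 0.423 -0.26   0.217] [33 32 33]
413 245 [ 0.423 -0.263  0.219] [35 33 34]
414 245 [ 0.423 -0.266  0.215] [46 44 43]
415 245 [ 0.423 -0.27   0.213] [126 118 109]
410 246 [ 0.42  -0.254  0.215] [9 8 8]
411 246 [ 0.42  -0.258  0.214] [27 26 26]
412 246 [ 0.42  -0.26   0.218] [31 32 32]
413 246 [ 0.42  -0.263  0.215] [31 31 30]
414 246 [ 0.42  -0.266  0.217] [49 43 42]
410 247 [ 0.417 -0.257  0.205] [13 14 12]
411 247 [ 0.417 -0.257  0.216] [23 22 22]
412 247 [ 0.417 -0.26   0.218] [34 34 34]
413 247 [ 0.417 -0.263  0.218] [55 55 53]
```

```bash
python3 - <<'E'
from h import *
c=np.load("top0.npz");P=cloud(c);hsv=cv2.cvtColor(c["pixels"],cv2.COLOR_BGR2HSV)
a=np.deg2rad(49.45);uy=np.array([np.cos(a),np.sin(a)]);ux=np.array([uy[1],-uy[0]])
B=P[...,:2]@np.stack([ux,uy],1)
up=P[...,2]>.2125
roi=(P[...,0]>.35)&(P[...,0]<.6)&(P[...,1]<-.1)&(P[...,1]>-.3)&up
red=roi&(cv2.inRange(hsv,(0,150,90),(6,255,255))>0)&(P[...,0]>.5)
yel=roi&(cv2.inRange(hsv,(22,120,120),(35,255,255))>0)
blk=roi&(hsv[...,2]<50)
for n,m in [("red",red),("yel",yel),("blkh",blk&(P[...,0]>.5)),("blkb",blk&(P[...,0]<.5))]:
    b=B[m];w=P[m];r=cv2.minAreaRect((b*1000).astype(np.float32))
    print(n,len(b),b.mean(0).round(4),b.min(0).round(4),b.max(0).round(4),[np.round(x,1) for x in r],w.mean(0).round(4))
    u,s,v=np.linalg.svd(b-b.mean(0));print(np.rad2deg(np.arctan2(v[0,0],v[0,1])))
for n in ["side0","top0"]:
    c=np.load(n+".npz");P=cloud(c);B=P[...,:2]@np.stack([ux,uy],1)
    roi=(P[...,0]>.35)&(P[...,0]<1.05)&(P[...,1]<.1)&(P[...,1]>-.5)&(abs(P[...,2]-.169)<.006)
    b=B[roi]
    print(n,"xhist",np.histogram(b[:,0],bins=np.arange(b[:,0].min(),b[:,0].max()+.01,.01)),np.percentile(b,[0,1,99,100],axis=0).round(4).tolist())
print(ux,uy)
E
```

```text
red 81 [0.4993 0.2569] [0.4937 0.2279] [0.5059 0.2864] [array([500. , 257.2]), array([11.7, 58.7]), np.float64(1.2)] [ 0.5464 -0.1294  0.2221]
178.9766087443961
yel 41 [0.501  0.1111] [0.4845 0.1052] [0.5171 0.1169] [array([500.8, 111.5]), array([11. , 32.5]), np.float64(84.9)] [ 0.4529 -0.2413  0.2167]
-88.35550255539383
blkh 77 [0.5224 0.2571] [0.5173 0.2245] [0.5283 0.2894] [array([523., 257.]), array([10.6, 64.9]), np.float64(0.7)] [ 0.5641 -0.1443  0.2227]
179.50779960269415
blkb 34 [0.4989 0.0774] [0.4838 0.0709] [0.515  0.0821] [array([499.5,  76.5]), array([31.5, 10.5]), np.float64(2.4)] [ 0.4294 -0.2655  0.2164]
-93.95547174620003
side0 xhist (array([ 31,  81, 223, 281, 144,  52,  41,  43,  46,  44,  48,  47,  45,
        49,  44,  49,  54,  48,  47,  56,  53,  51,  57,  57,  53,  56,
        62,  62,  59,  63,  64,  65, 430, 602,   1]), array([0.48376313, 0.49376313, 0.50376313, 0.51376313, 0.52376313,
       0.53376313, 0.54376313, 0.55376313, 0.56376313, 0.57376313,
       0.58376313, 0.59376313, 0.60376313, 0.61376313, 0.62376313,
       0.63376313, 0.64376313, 0.6537631
[... 441 characters left out ...]
  28,  30,  36,  27,  29,  29,  30,
        30,  28,  32,  30,  31,  31, 328, 329,   5]), array([0.48373579, 0.49373579, 0.50373579, 0.51373579, 0.52373579,
       0.53373579, 0.54373579, 0.55373579, 0.56373579, 0.57373579,
       0.58373579, 0.59373579, 0.60373579, 0.61373579, 0.62373579,
       0.63373579, 0.64373579, 0.65373579, 0.66373579, 0.67373579,
       0.68373579, 0.69373579, 0.70373579, 0.71373579, 0.72373579,
       0.73373579, 0.74373579, 0.75373579, 0.76373579, 0.77373579,
       0.78373579, 0.79373579, 0.80373579, 0.81373579, 0.82373579,
       0.83373579])) [[0.4837, 0.0536], [0.4926, 0.055], [0.8227, 0.473], [0.8245, 0.4751]]
[ 0.75983893 -0.65011138] [0.65011138 0.75983893]
```

>>> {"api": "step_arm", "payload": {"moves": [[-0.04, -0.503, -0.571, 0.313, 1], [-0.04, -0.503, -0.571, 0.313, 1], [-0.04, -0.503, -0.571, 0.313, 1], [-0.04, -0.503, -0.571, 0.313, 1], [-0.04, -0.503, -0.571, 0.313, 1], [-0.04, -0.503, -0.571, 0.313, 1], [-0.04, -0.503, -0.571, 0.313, 1], [-0.04, -0.503, -0.571, 0.313, 1], [-0.04, -0.503, -0.571, 0.313, 1], [-0.04, -0.503, -0.571, 0.313, 1], [-0.04, -0.503, -0.571, 0.313, 1], [-0.04, -0.503, -0.571, 0.313, 1]]}}

```text
t: 2.1
tcp_pos: [0.3788, -0.0869, 0.262]
ee_rot: [-0.296, 0.642, 0.296, 0.643]
wrist_force: [1.1, 1.3, -0.1]
gripper_width: 0.0853
```

```bash
cat >> h.py <<'E'
from scipy.spatial.transform import Rotation as R
a=np.deg2rad(49.45);uy=np.array([np.cos(a),np.sin(a)]);ux=np.array([uy[1],-uy[0]])
def b2w(bx,by): return bx*ux+by*uy
def delta(s,target,yaw=None):
    M=R.from_quat(s["ee_rot"]).as_matrix();d=M.T@(np.array(target)-s["tcp_pos"])
    y=np.arctan2(M[1,2],M[0,2]);t=None
    if yaw is not None:
        t=(y-yaw+np.pi)%(2*np.pi)-np.pi
    return d.round(4),np.rad2deg(y).round(2),None if t is None else round(t,4)
E
python3 - <<'E'
from h import *
from station import manip
s=manip.read_state();print(s["t"],s["joint_positions"],s["qvel"].round(3))
print(delta(s,[.4365,-.259,.27],a))
E
```

```text
2.1 [-2.25573906e-01 -2.10086874e-02 -2.18415859e-01  1.37248062e+00
  1.14410865e-04  4.82387478e-01] [-1.161  0.494  0.537  0.035  0.002 -1.155]
(array([-0.0079, -0.1558, -0.0932]), np.float64(49.44), np.float64(-0.0002))
```

>>> {"api": "step_arm", "payload": {"moves": [[0, -0.13, -0.08, 0, 1], [0, -0.13, -0.08, 0, 1], [0, -0.13, -0.08, 0, 1], [0, -0.13, -0.08, 0, 1], [0, -0.13, -0.08, 0, 1], [0, -0.13, -0.08, 0, 1]]}}

```text
t: 2.7
tcp_pos: [0.4251, -0.2292, 0.2617]
ee_rot: [-0.296, 0.642, 0.296, 0.642]
wrist_force: [-0.9, -0.1, 0.1]
gripper_width: 0.0854
```

```bash
cat > look.py <<'E'
from h import *
import sys
from station import manip,camera,pinpoint
def look(tag,qs,target,yaw):
    s=manip.read_state();c=camera("wrist");cv2.imwrite(f"pics/{tag}.png",c["pixels"])
    M=R.from_quat(s["ee_rot"]).as_matrix();K=c["intrinsics"];T=c["mount"]
    print(s["t"],np.round(s["tcp_pos"],4),"q",np.round(s["joint_positions"],3),"F",np.round(s["wrist_force"],1),"w",s["gripper_width"],"v",np.abs(s["qvel"]).max().round(3))
    for q,z in qs:
        for r in pinpoint(q,c)[:2]:
            d=(np.array(r["position"])-[K[0,2],K[1,2]])/K[0,0];t=np.linalg.norm(d)
            ray=np.array([*(np.sin(t)*d/t),np.cos(t)])
            o=s["tcp_pos"]+M@T[:3,3];v=M@T[:3,:3]@ray
            p=o+v*(z-o[2])/v[2]
            print(q,r["p"],np.round(r["position"],1),p.round(4),"B",(p[:2]@ux).round(4),(p[:2]@uy).round(4))
    print("delta",delta(s,target,yaw))
    return s,c
E
python3 - <<'E'
from look import *
look("w1",[("bolt_squeeze",.197),("handle_squeeze",.205),("gate_hinge",.197)],[.4365,-.259,.18],a)
E
```

```text
2.7 [ 0.4251 -0.2292  0.2617] q [-0.495  0.175 -0.005  1.391  0.     0.213] F [-0.9 -0.1  0.1] w 0.08542030832611558 v 0.016
bolt_squeeze 0.67 [302.6 245.5] [ 0.436  -0.2593  0.197 ] B 0.4999 0.0865
handle_squeeze 0.88 [506.5 265.2] [ 0.5644 -0.1416  0.205 ] B 0.5209 0.2593
gate_hinge 0.82 [623.5 238.5] [0.6817 0.0077 0.197 ] B 0.513 0.449
delta (array([ 0.0817, -0.028 , -0.0152]), np.float64(49.46), np.float64(0.0003))
```

View pics/w1.png

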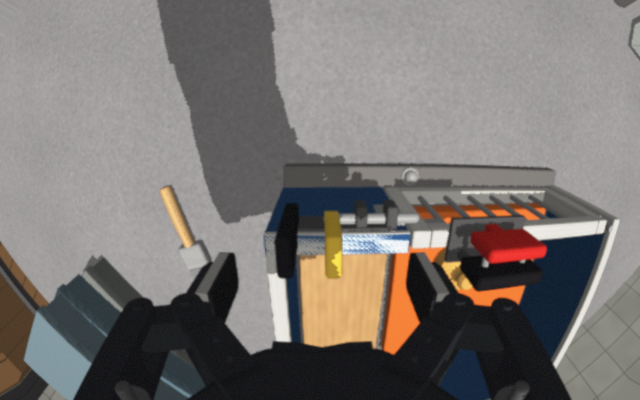

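>>> {"api": "step_arm", "payload": {"moves": [[0, -0.028, -0.015, 0, 1], [0.03, -0.028, -0.015, 0, 1], [0.06, -0.028, -0.015, 0, 1], [0.081, -0.028, -0.015, 0, 1], [0.081, -0.028, -0.015, 0, 1], [0.081, -0.028, -0.015, 0, 1]]}}

```text
t: 3.5
tcp_pos: [0.437, -0.2592, 0.1815]
ee_rot: [-0.296, 0.642, 0.296, 0.642]
wrist_force: [0.2, -0.7, 0.2]
gripper_width: 0.0854
```

```bash
python3 - <<'E'
from look import *
look("w2",[("bolt_squeeze",.197)],[.4363,-.259,.18],a)
E
```

```text
3.5 [ 0.437  -0.2592  0.1815] q [-0.535  0.243 -0.122  1.205 -0.     0.172] F [ 0.2 -0.7  0.2] w 0.08543603851054465 v 0.026
bolt_squeeze 0.82 [322.9 272.1] [ 0.4366 -0.2599  0.197 ] B 0.5007 0.0863
bolt_squeeze 0.64 [577.9 187.1] [ 0.4959 -0.1238  0.197 ] B 0.4573 0.2283
delta (array([ 0.0015,  0.0006, -0.0003]), np.float64(49.49), np.float64(0.0007))
```

View pics/w2.png

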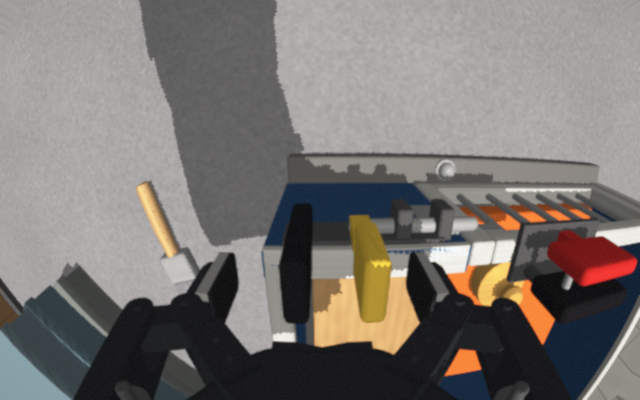

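>>> {"api": "step_arm", "payload": {"moves": [[0, 0, 0, 0, 0.6], [0, 0, 0, 0, 0.5], [0, 0, 0, 0, 0.42], [0, 0, 0, 0, 0.38], [0, 0, 0, 0, 0.36], [0, 0, 0, 0, 0.36], [0, 0, 0, 0, 0.36]]}}

```text
t: 4.3
tcp_pos: [0.4364, -0.2606, 0.1813]
ee_rot: [-0.296, 0.643, 0.295, 0.642]
wrist_force: [-5.0, -4.1, 9.7]
gripper_width: 0.0325
```

```bash
python3 - <<'E'
from look import *
look("w3",[("bolt_squeeze",.197)],[.4363,-.259,.18],a)
E
```

```text
4.3 [ 0.4364 -0.2606  0.1813] q [-0.537  0.244 -0.122  1.205 -0.003  0.171] F [-5.  -4.1  9.7] w 0.032511163709835 v 0.002
bolt_squeeze 0.97 [328.5 269.8] [ 0.4366 -0.2584  0.197 ] B 0.4998 0.0875
delta (array([0.0013, 0.0011, 0.0012]), np.float64(49.42), np.float64(-0.0005))
```

View pics/w3.png

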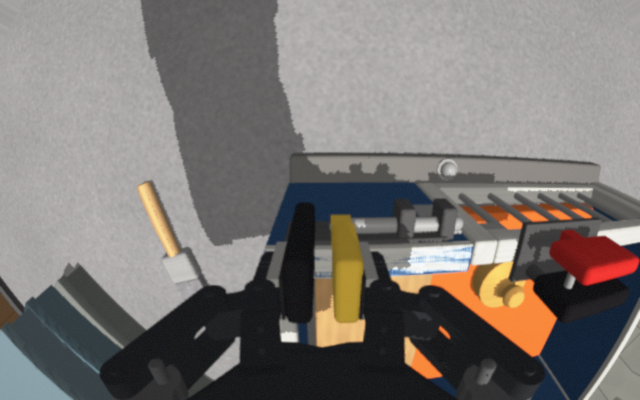

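>>> {"api": "step_arm", "payload": {"moves": [[0, 0, 0, 0, 0.3], [0, 0, 0, 0, 0.25], [0, 0, 0, 0, 0.25]]}}

```text
t: 4.7
tcp_pos: [0.4365, -0.2607, 0.1814]
ee_rot: [-0.296, 0.643, 0.295, 0.642]
wrist_force: [-6.1, -5.0, 10.2]
gripper_width: 0.0323
```

>>> {"api": "step_arm", "payload": {"moves": [[0, 0, 0, 0, 0.6], [0, 0, 0, 0, 1], [0, 0, 0, 0, 1], [-0.04, 0, 0, 0, 1], [-0.08, 0, 0, 0, 1], [-0.1, 0, 0, -0.15, 1], [-0.1, -0.004, 0.04, -0.3, 1], [-0.1, -0.008, 0.08, -0.45, 1], [-0.1, -0.012, 0.12, -0.6, 1], [-0.1, -0.016, 0.172, -0.75, 1], [-0.1, -0.016, 0.172, -0.9, 1], [-0.1, -0.016, 0.172, -1.05, 1]]}}

```text
t: 5.9
tcp_pos: [0.5618, -0.1378, 0.2799]
ee_rot: [-0.579, 0.405, 0.58, 0.405]
wrist_force: [-0.8, -0.3, -0.1]
gripper_width: 0.0853
```

```bash
python3 - <<'E'
from look import *
s,c=look("w4",[("bolt_squeeze",.197),("handle_squeeze",.205),("gate_hinge",.197)],[.5609,-.1404,.28],a+np.pi/2)
E
```

```text
5.9 [ 0.5618 -0.1378  0.2799] q [-0.241  0.385  0.321  1.508  0.    -0.591] F [-0.8 -0.3 -0.1] w 0.0852972022655818 v 1.498
handle_squeeze 0.74 [318.1 204.2] [ 0.5604 -0.1429  0.205 ] B 0.5187 0.2557
gate_hinge 0.73 [413.9 351.3] [0.6863 0.0105 0.197 ] B 0.5146 0.4541
delta (array([-0.0001,  0.0017, -0.0021]), np.float64(110.1), np.float64(-0.5122))
```

View pics/w4.png

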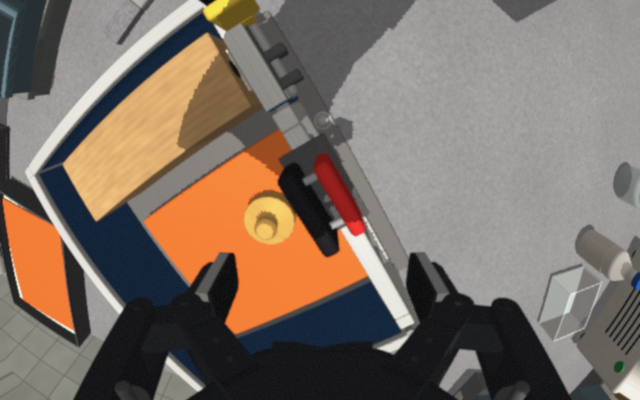

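>>> {"api": "step_arm", "payload": {"moves": [[0, 0.0, -0.002, -0.15, 1], [0, 0.0, -0.002, -0.3, 1], [0, 0.0, -0.002, -0.45, 1], [0, 0.0, -0.002, -0.52, 1], [0, 0.0, -0.002, -0.52, 1]]}}

```text
t: 6.6
tcp_pos: [0.5613, -0.1415, 0.2808]
ee_rot: [0.663, -0.246, -0.663, -0.246]
wrist_force: [-0.1, -0.7, 0.5]
gripper_width: 0.0853
```

```bash
python3 - <<'E'
from look import *
s,c=look("w5",[("bolt_squeeze",.197),("handle_squeeze",.205),("gate_hinge",.197)],[.5609,-.1404,.28],a+np.pi/2)
c=camera("side");cv2.imwrite("pics/s5.png",cv2.resize(c["pixels"][130:300,200:420],None,fx=3,fy=3))
P=cloud(c);hsv=cv2.cvtColor(c["pixels"],cv2.COLOR_BGR2HSV)
roi=(P[...,0]>.35)&(P[...,0]<.5)&(P[...,1]<-.1)&(P[...,1]>-.3)&(P[...,2]>.18)&(P[...,2]<.23)
B=P[...,:2]@np.stack([ux,uy],1)
for n,m in [("y",roi&(cv2.inRange(hsv,(22,120,120),(35,255,255))>0)),("k",roi&(hsv[...,2]<50))]:
    b=B[m];print(n,len(b),b.mean(0),np.percentile(b,[5,95],axis=0).round(4).tolist())
E
```

```text
6.6 [ 0.5613 -0.1415  0.2808] q [-0.247  0.385  0.324  1.509  0.    -1.106] F [-0.1 -0.7  0.5] w 0.08530669903553705 v 0.079
handle_squeeze 0.66 [325.  209.1] [ 0.5607 -0.1402  0.205 ] B 0.5172 0.258
gate_hinge 0.24 [215.8  62.9] [ 0.549  -0.2767  0.197 ] B 0.5971 0.1466
delta (array([ 0.0008, -0.0006,  0.001 ]), np.float64(139.21), np.float64(-0.0042))
y 149 [0.5071268  0.09310551] [[0.4888, 0.089], [0.5168, 0.0998]]
k 204 [0.50430497 0.06951557] [[0.4895, 0.067], [0.517, 0.0742]]
```

View pics/w5.png

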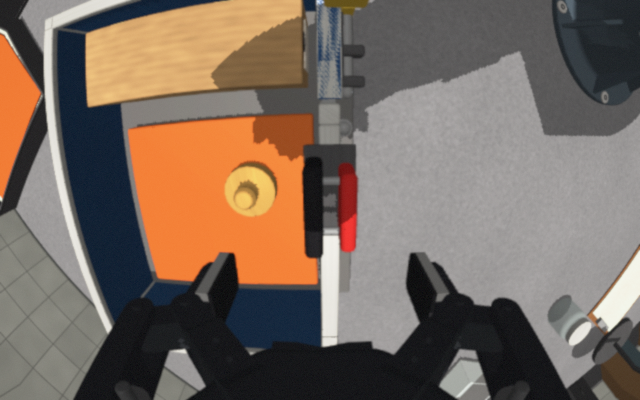

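View pics/s5.png

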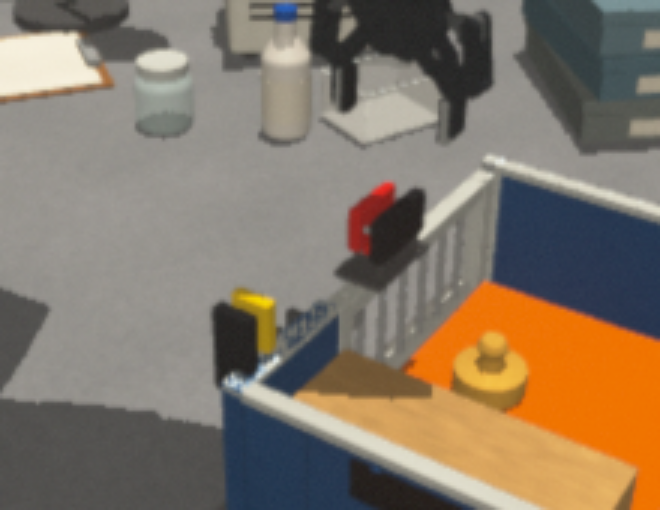

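>>> {"api": "step_arm", "payload": {"moves": [[0.04, -0.001, 0.001, 0, 1], [0.08, -0.001, 0.001, 0, 1], [0.089, -0.001, 0.001, 0, 1], [0.089, -0.001, 0.001, 0, 1], [0.089, -0.001, 0.001, 0, 1], [0.089, -0.001, 0.001, 0, 0.6], [0.089, -0.001, 0.001, 0, 0.45], [0.089, -0.001, 0.001, 0, 0.38], [0.089, -0.001, 0.001, 0, 0.28], [0.089, -0.001, 0.001, 0, 0.2], [0.089, -0.001, 0.001, 0, 0.2], [0.089, -0.001, 0.001, 0, 0.2]]}}

```text
t: 8.05
tcp_pos: [0.5617, -0.1398, 0.1925]
ee_rot: [0.664, -0.245, -0.663, -0.245]
wrist_force: [-0.8, -0.4, 9.6]
gripper_width: 0.0259
```

```bash
python3 - <<'E'
from look import *
s,c=look("w6",[("handle_squeeze",.205)],[.5609,-.1404,.19],a+np.pi/2)
E
```

```text
8.05 [ 0.5617 -0.1398  0.1925] q [-0.244  0.385  0.102  1.287  0.    -1.106] F [-0.8 -0.4  9.6] w 0.02587998959734838 v 0.002
handle_squeeze 0.78 [324.9 266.4] [ 0.5591 -0.1421  0.205 ] B 0.5172 0.2555
delta (array([0.0025, 0.0009, 0.0002]), np.float64(139.4), np.float64(-0.0009))
```

View pics/w6.png

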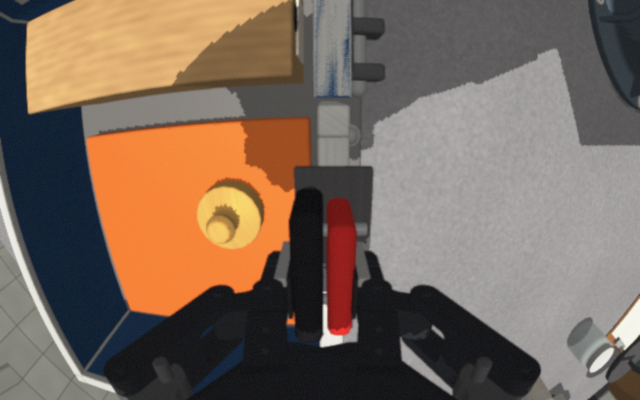

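```bash
cat > arc.py <<'E'
import numpy as np
def arc(ths,a=.006,b=-.195):
    for t in ths:
        c,s=np.cos(t),np.sin(t);dx=a*(c-1)+b*s;dy=-a*s+b*(c-1)
        print([0,round(-dy,4),round(-dx,4),round(t,3),.2])
E
python3 -c "
from arc import *
arc(np.arange(1,13)*.05)"
```

```text
[0, np.float64(0.0001), np.float64(0.0098), np.float64(0.05), 0.2]
[0, np.float64(-0.0004), np.float64(0.0195), np.float64(0.1), 0.2]
[0, np.float64(-0.0013), np.float64(0.0292), np.float64(0.15), 0.2]
[0, np.float64(-0.0027), np.float64(0.0389), np.float64(0.2), 0.2]
[0, np.float64(-0.0046), np.float64(0.0484), np.float64(0.25), 0.2]
[0, np.float64(-0.0069), np.float64(0.0579), np.float64(0.3), 0.2]
[0, np.float64(-0.0098), np.float64(0.0672), np.float64(0.35), 0.2]
[0, np.float64(-0.0131), np.float64(0.0764), np.float64(0.4), 0.2]
[0, np.float64(-0.0168), np.float64(0.0854), np.float64(0.45), 0.2]
[0, np.float64(-0.021), np.float64(0.0942), np.float64(0.5), 0.2]
[0, np.float64(-0.0256), np.float64(0.1028), np.float64(0.55), 0.2]
[0, np.float64(-0.0307), np.float64(0.1112), np.float64(0.6), 0.2]
```

>>> {"api": "step_arm", "payload": {"moves": [[0, 0.0, 0.01, 0.05, 0.2], [0, -0.0005, 0.0195, 0.1, 0.2], [0, -0.0015, 0.029, 0.15, 0.2], [0, -0.0025, 0.039, 0.2, 0.2], [0, -0.0045, 0.0485, 0.25, 0.2], [0, -0.007, 0.058, 0.3, 0.2], [0, -0.01, 0.067, 0.35, 0.2], [0, -0.013, 0.0765, 0.4, 0.2], [0, -0.013, 0.0765, 0.4, 0.2]]}}

```text
t: 9.05
tcp_pos: [0.5113, -0.0797, 0.1925]
ee_rot: [0.601, -0.373, -0.601, -0.373]
wrist_force: [-4.3, -6.5, 9.5]
gripper_width: 0.0261
```

```bash
python3 - <<'E'
from look import *
s,c=look("w7",[("handle_squeeze",.205),("gate_hinge",.197)],[.5609,-.1404,.19],a+np.pi/2)
p=s["tcp_pos"][:2];print("B",p@ux,p@uy, s["moment"])
E
```

```text
9.05 [ 0.5113 -0.0797  0.1925] q [-0.155  0.258 -0.074  1.238 -0.    -0.615] F [-4.3 -6.5  9.5] w 0.0261146732941502 v 0.059
handle_squeeze 0.72 [320.9 266.3] [ 0.5094 -0.0827  0.205 ] B 0.4409 0.2684
delta (array([ 0.0026, -0.0175, -0.0764]), np.float64(116.37), np.float64(-0.4028))
B 0.44030590406513515 0.27186547855836285 [ 0.38458886  1.31059958 -0.24229816]
```

View pics/w7.png

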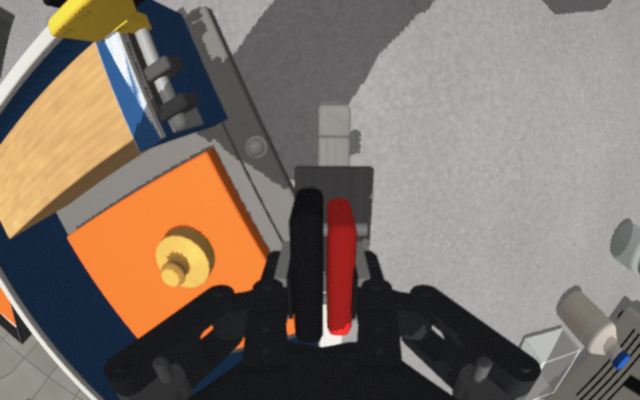

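```bash
python3 -c "
from arc import *
arc(np.arange(1,12)*.1);arc([1.17])"
```

```text
[0, np.float64(-0.0004), np.float64(0.0195), np.float64(0.1), 0.2]
[0, np.float64(-0.0027), np.float64(0.0389), np.float64(0.2), 0.2]
[0, np.float64(-0.0069), np.float64(0.0579), np.float64(0.3), 0.2]
[0, np.float64(-0.0131), np.float64(0.0764), np.float64(0.4), 0.2]
[0, np.float64(-0.021), np.float64(0.0942), np.float64(0.5), 0.2]
[0, np.float64(-0.0307), np.float64(0.1112), np.float64(0.6), 0.2]
[0, np.float64(-0.042), np.float64(0.127), np.float64(0.7), 0.2]
[0, np.float64(-0.0548), np.float64(0.1417), np.float64(0.8), 0.2]
[0, np.float64(-0.0691), np.float64(0.155), np.float64(0.9), 0.2]
[0, np.float64(-0.0846), np.float64(0.1668), np.float64(1.0), 0.2]
[0, np.float64(-0.1012), np.float64(0.1771), np.float64(1.1), 0.2]
[0, np.float64(-0.1134), np.float64(0.1832), 1.17, 0.2]
```

>>> {"api": "step_arm", "payload": {"moves": [[0, 0.0005, 0.0195, 0.1, 0.2], [0, -0.002, 0.039, 0.2, 0.2], [0, -0.006, 0.058, 0.3, 0.2], [0, -0.0125, 0.0768, 0.4, 0.2], [0, -0.0205, 0.0947, 0.5, 0.2], [0, -0.03, 0.1118, 0.6, 0.2], [0, -0.0415, 0.1277, 0.7, 0.2], [0, -0.0543, 0.1424, 0.8, 0.2], [0, -0.0686, 0.1558, 0.9, 0.2], [0, -0.084, 0.1676, 1.0, 0.2], [0, -0.1008, 0.178, 1.1, 0.2], [0, -0.113, 0.1841, 1.17, 0.2]]}}

```text
t: 10.4
tcp_pos: [0.5324, 0.1352, 0.1925]
ee_rot: [-0.295, 0.642, 0.293, 0.644]
wrist_force: [3.9, -14.1, 5.5]
gripper_width: 0.0263
```

>>> {"api": "step_arm", "payload": {"moves": [[0, 0, 0, 0, 0.2], [0, 0, 0, 0, 0.2], [0, 0, 0, 0, 0.2]]}}

```text
t: 10.7
tcp_pos: [0.5318, 0.1344, 0.1925]
ee_rot: [-0.296, 0.642, 0.295, 0.643]
wrist_force: [1.3, -8.1, 5.6]
gripper_width: 0.0263
```

```bash
python3 - <<'E'
from look import *
s,c=look("w8",[("handle_squeeze",.205),("gate_hinge",.197)],[.5609,-.1404,.19],a)
p=s["tcp_pos"][:2];print("B",p@ux,p@uy, s["moment"])
for n in ["side","top"]:
    c=camera(n);cv2.imwrite(f"pics/{n}8.png",c["pixels"])
    P=cloud(c);B=P[...,:2]@np.stack([ux,uy],1)
    # gate slab, pts below the rail in front of crate
    m=(B[...,0]>.24)&(B[...,0]<.47)&(B[...,1]>.40)&(B[...,1]<.5)&(P[...,2]>.13)&(P[...,2]<.172)
    b=B[m];print(n,len(b))
    if len(b)>10:
        v=cv2.fitLine(b.astype(np.float32),cv2.DIST_HUBER,0,.01,.01).ravel();print(v,"tilt deg from -x",np.rad2deg(np.arctan2(v[1],v[0])))
    hsv=cv2.cvtColor(c["pixels"],cv2.COLOR_BGR2HSV)
    roi=(P[...,0]>.35)&(P[...,0]<.5)&(P[...,1]<-.1)&(P[...,1]>-.3)&(P[...,2]>.18)&(P[...,2]<.23)
    for nm,m in [("y",roi&(cv2.inRange(hsv,(22,120,120),(35,255,255))>0)),("k",roi&(hsv[...,2]<50))]:
        b=B[m];print(nm,len(b),b.mean(0))
E
```

```text
10.7 [0.5318 0.1344 0.1925] q [ 0.248  0.321  0.01   1.258 -0.002  0.957] F [ 1.3 -8.1  5.6] w 0.026300506296656964 v 0.005
handle_squeeze 0.92 [323.3 265.6] [0.5301 0.135  0.205 ] B 0.3151 0.4472
delta (array([ 0.0029, -0.201 , -0.1896]), np.float64(49.37), np.float64(-0.0014))
B 0.31675878310377104 0.44784309945812834 [-0.63790836 -1.02654074 -0.5629774 ]
side 640
[0.9999834  0.00577157 0.34417996 0.44470614] tilt deg from -x 0.33068857
y 152 [0.50678164 0.09305501]
k 220 [0.50300329 0.06953039]
top 137
[0.99993074 0.01176748 0.43216756 0.45233154] tilt deg from -x 0.67424256
y 51 [0.49929311 0.09868319]
k 55 [0.496867   0.07855596]
```

View pics/w8.png

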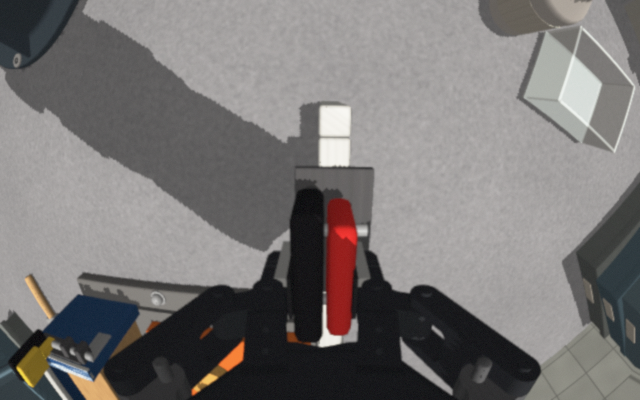

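View pics/side8.png

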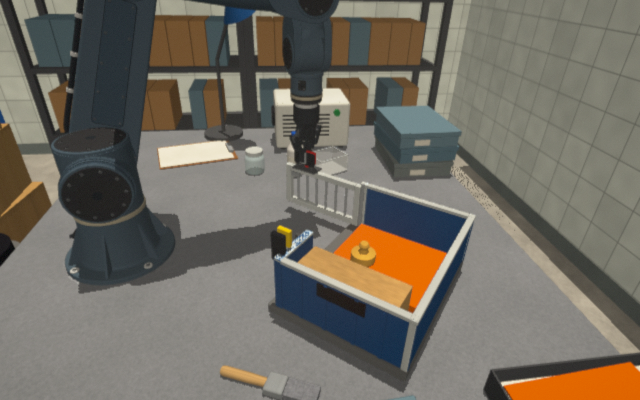

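View pics/top8.png

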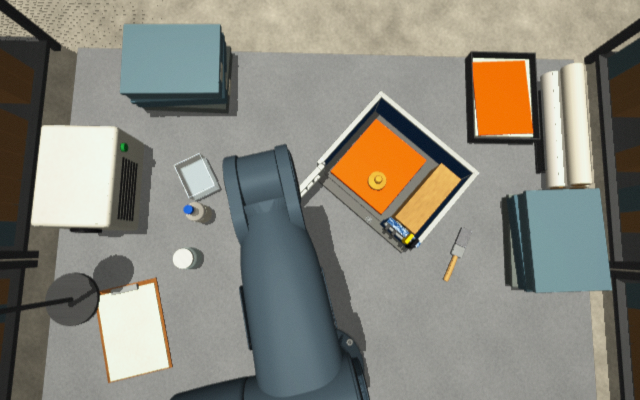

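```bash
python3 - <<'E'
from station import manip,order
s=manip.read_state();print(s["t"],s["tcp_pos"],s["wrist_force"],s["gripper_width"])
print(order.finish_job())
E
```

```text
10.95 [0.53176963 0.13430583 0.19254181] [-0.09776927 -9.28968621  5.50206328] 0.026164914843047813
the job is handed in; nothing more can be done
None
```

The gate is open square to the crate's front. The arm is still holding it there by its squeezed handle, and I handed the job in at about 11 s.

1. **Bolt:** I pinched the two tabs together until the fingers stopped at 32.3 mm. After I let go, the yellow tab stayed about 16 mm back. The final side and top pictures still showed it drawn back.
2. **Handle and swing:** I squeezed the handle until the fingers stopped at about 26 mm. I then pulled the gate past the ball catch and swung it 1.57 rad about its hinge.
3. **Last checks:**
   - **Gate angle:** the tool's yaw was within 0.1° of square. The depth pictures put the gate 0.3° (side) and 0.7° (top) short of square, which is within their error.
   - **Force:** the wrist force was steady at about 11 N.
   - **Bystanders:** by eye, everything on the table and in the crate was where it started; I did not measure this.

**Disagreement:** both finger widths read about 2 mm below the stated sizes (34 mm for the tabs, 28 mm for the handle). I took this as an offset in the reading, since both parts had clearly reached their stops.

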